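# Nest a block beside a clamped bracket on the cross slide and prick three drilling centres

### The arm

A 6-joint arm with a two-finger parallel gripper is mounted at the origin on the work surface. World frame = base frame: x ahead of the robot, y to its left, z up, the work surface at z = 0. Lengths are in m, angles in rad, forces in N, time in s.
With the tool pointing down it reaches from about 0.35 to 0.975 m from the base axis. Payload 4.9 kg.
Tool frame: the origin (TCP) lies at the very end of the fingers, on their centre line; the grasp point (between the pads) lies 19 mm behind it; z points along the fingers, y is the line along which they close (so a half turn about z gives the same grasp; the last joint's range is limited). The gripper opens to 85 mm and grips with 20 to 120 N. Pads are 22 mm wide; open, the fingers measure 114 mm over their backs; the gripper's body (76 mm by 85 mm) begins 54 mm behind the grasp point. The pads swing forward as they close: fully open they stand 13 mm farther back than shut.
Start: joints at [-1.236, 0.053, 1.613, -0, 1.476, -0.119], TCP at [0.274, -0.562, 0.231] pointing down, gripper open.
Joint ranges: [-3.01, 3.01], [-1.01, 2.22], [0.06, 2.58], [-1.02, 4.17], [0.09, 2.62], [-3.14, 3.14]. Speed limits (rad/s): [2.57, 2.57, 3.14, 3.14, 3.14, 3.14].

### API

Orientations are given as a unit quaternion [w, x, y, z].
In Python, from plant import manip gives the robot as it stands.
- The arm moves only by the tool play_rows, never from a script. Its argument "series" is a list that holds one entry, the list of rows, each a list of 7 numbers: the shift along the world's x, y, z in m, then the turn, a rotation vector about the world's x, y, z in degrees, then the opening, from 0 (shut) to 1 (fully open). In form: [[[dx, dy, dz, rx, ry, rz, grip], ...]]. A call has 1 to 10 rows; each row shifts and turns the commanded pose from where the row before left it; what a row does not reach is not made up. A row lasts 1/10 s, in which the tool goes at most 50 mm and 8.59 degrees, less where a joint would pass 70% of its speed; a pose out of reach is approached as far as the arm can. A call with a gripper value outside its range is refused whole. The fingers move at their own pace and stop on an object; the grip force is fixed at half the most. Time passes only in rows, so rows that do not move let the fingers close. It gives the time, the measured TCP pose, the force, the opening and the grip force at its end, in the units of the state.
- manip.state(): the state, without advancing time (a new reading comes with each control period).
- manip.grab_frame(name): name is "scene" or "side" or "wrist"; returns a dict with "frame" (480x640x3 uint8, blue, green, red), "mtx" (3x3 intrinsics, pixels), "R" (3x3) and "t" (3): a world point X has camera coordinates R X + t. Camera axes: x right, y down, z forward; pixel columns grow to the right and rows downward; lengths in m; the calibration is good to about 2 mm. A picture is of the moment at which its call begins. There is no depth.
- manip.job_done(): hands the job in; it is judged then, once.
The state is a dict: "time": time; "joint_pos": joint angles; "joint_vel": joint speeds; "joint_efforts": joint torques, N m; "tool_pos": TCP position; "tool_rot": TCP orientation; "contact_force": force on the tool from outside, world axes, zero at the start; "ft_torque": the same for the moment, N m; "gripper_width": opening from 0.0 (shut) to 1.0 (fully open); "grasp_force": force on a finger pad.
Only numpy, scipy, OpenCV 4.12 (cv2) and the standard library are available. Lean on these libraries where they do the work, as an engineer would, in place of code of your own. Each camera call takes 0.05 s, during which the arm holds its last target. There are 200 camera calls.

### The job

Pack the loose block that bears a pencil cross snugly into the gap beside the L-shaped bracket in the cross slide's tray, cross up and flat on the tray's floor. Then bring the three crosses under the point one after another - the bracket's corner, the end of its long arm, the block - sliding the tray on its rails, and each time push the plunger's palm knob down until the point bites the wood at the centre of the cross. Make no stray pricks, never shift the tray with the point in the wood, let the plunger come back up at the end, and leave the other things on the bench where they are.

Things in the scene. Friction and masses are not known exactly. Their poses are not given: they have to be found in the camera images.
- stand: Fixed green cast stand. Origin on the bench below the plunger's axis; x points away from the robot to the column, y along the long rails, to the robot's left. Base wings 130 (x) x 440 mm (y), 22 mm high, rails and end stops up to 39 mm. Column 32 mm thick at x +140 mm, 255 mm high. Arm 36 mm wide, 160 to 200 mm above the bench, from the column to the plunger's guide: 44 mm thick, 149 to 208 mm up.
- slide_long (a joint): Travel (m) of the saddle and all on it along the stand's +y axis; 0 with the tray's centre level with the point, stops at -0.155 and +0.155. No drive: pushed by hand, takes about 3 N and stays where it is left. It can start anywhere within 150 mm to either side, also under the plunger, where arm and guide leave a gripper no room to load the tray.
- slide_cross (a joint): Travel (m) of the tray on the saddle along the stand's +x axis; 0 with the tray's centre level with the point, stops at -0.034 and +0.034. Pushed by hand, takes about 2 N and stays where it is left.
- tray_floor (a point): Centre of the inner floor of the open aluminium tray on the cross slide, 67 mm above the bench; axes parallel to the stand's. Inside x -42 to 42, y -56 to 56 mm; walls 6 mm thick, 10 mm high. A 22 mm thick L-shaped bracket is clamped in it: long arm x 5 to 41, y -55 to 53, short arm x -39 to 5, y -55 to -19 mm. Gap left free: x -42 to 5, y -19 to 56 mm, centre (-18.5, 18.5) mm.
- knob_grip (a point): Grip point, on the axis, of the tray's black upright knob: a cylinder of 20 mm diameter, 36 mm high, standing on a 30 mm wide bar 110 mm in front (stand -x) of the tray's centre; this point is 89 mm above the bench, the knob's top 103 mm, the bar's top 67 mm. Gripped from above it slides the tray in both directions.
- palm_top (a point): Centre of the top of the plunger's black mushroom palm knob, 48 mm in diameter and 26 mm high; 262 mm above the bench with the plunger up. To be pushed straight down.
- plunger: The sprung plunger with its steel point; origin at the very tip of the point, 115 mm above the bench when up. It moves only up and down: 26 mm down the point meets the bracket's top (hard stop at 26.5 mm), 12 mm down the top of the block in the tray. Pushing takes about 1.5 N at first and 4 N at the bracket; push on to some 8 to 15 N to prick. Its spring returns it.
- tall_block: Loose block of pale wood, 72 mm (own x) by 44 mm (own y), 36 mm tall, with a cross on its top. Origin at the centre of its underside. With its length along the tray's y, either way round, it fills the gap beside the bracket with 3 mm play in all each way, and stands 14 mm above the bracket.
- cross_corner (a point): Pencil cross on the bracket's top face at its corner, where the arms meet: (23, -37) mm from the tray's centre, 89 mm above the bench. Two 5 mm thick steel toe clamps hold the bracket at the middle of the tray's far rim and on the short arm.
- cross_long (a point): Pencil cross on the bracket's top face near the end of its long arm: (23, 35) mm from the tray's centre, 89 mm above the bench.
- cross_block (a point): Pencil cross at the centre of the tall block's top face, 36 mm above its underside.
- short_block: Bystander: plain block of pale wood too short to fill the gap, 44 mm (own x) by 30 mm (own y), 36 mm tall. Origin at the centre of its underside.
- try_square: Bystander: try square lying flat, stock 85 mm (own y) by 16 mm, 16 mm high, at its own x -45 mm; blade along x to +68 mm. Origin on the bench at the middle.
- offcut: Bystander: low offcut, 60 (own x) by 34 by 19 mm high. Origin at the centre of its underside.
- sanding_block: Bystander: cork sanding block, 66 (own x) by 40 by 28 mm high. Origin at the centre of its underside.
- glue_tub: Bystander: closed white tub, 72 mm in diameter and 62 mm high. Origin at the centre of its underside.
- screwdriver: Bystander: screwdriver with a yellow handle lying along its own x, 190 mm long.
- screw_box: Bystander: cardboard box of screws, 75 (own x) by 55 by 35 mm high. Origin at the centre of its underside.
- marking_gauge: Bystander: wooden marking gauge lying along its own x, stem 150 x 15 x 15 mm with its top 33 mm above the bench, stock 24 x 56 x 50 mm at x +30 mm. Origin on the bench below the stem's middle.
Things that resemble listed ones, but are neither listed nor needed, are in the scene too. Leave any black or pink look-alike of the tall_block alone.

How it is judged:
On the way, in this order (a step that is already met when the one before it is completed fails the run):
1. the tall block, cross up, lies flat on the tray's floor in the gap beside the bracket (x of tall_block in the frame of tray_floor between -0.0225 and -0.0145 m and y of tall_block in the frame of tray_floor between 0.0145 and 0.0225 m and z of tall_block in the frame of tray_floor between -0.003 and 0.003 m and angle between tall_block's own z axis and vertical below 0.05 rad), for 0.2 s.
2. the point is pressed into the bracket's corner cross, at most 3.5 mm from its centre (z of plunger in the frame of stand below 0.0905 m and horizontal distance between plunger and cross_corner below 0.0035 m), for 0.1 s.
3. the point is pressed into the cross on the bracket's long arm, at most 3.5 mm from its centre (z of plunger in the frame of stand below 0.0905 m and horizontal distance between plunger and cross_long below 0.0035 m), for 0.1 s.
4. the point is pressed into the cross on the block, at most 3.5 mm from its centre (contact force between plunger and tall_block above 1.5 N and horizontal distance between plunger and cross_block below 0.0035 m), for 0.1 s.
At the end, for the whole second after the job is handed in: the tall block lies flat and at rest in the gap beside the bracket (underside within 3 mm of the tray's floor), cross up, and the plunger is up within 4 mm (all of step 1 and z of plunger in the frame of stand above 0.111 m and linear speed of tall_block below 0.02 m/s); the robot touches nothing.
It fails at once if the plunger is pushed down to the bracket's level more than 5 mm from both of its crosses (z of plunger in the frame of stand below 0.0905 m and horizontal distance between plunger and cross_corner above 0.005 m and horizontal distance between plunger and cross_long above 0.005 m).
It fails at once if the point pricks the block more than 5 mm from its cross (contact force between plunger and tall_block above 1.5 N and horizontal distance between plunger and cross_block above 0.005 m).
It fails at once if the tray is shifted (faster than 30 mm/s) with the point in the wood ((z of plunger in the frame of stand below 0.0905 m or contact force between plunger and tall_block above 1.5 N) and (velocity of joint any of slide_long, slide_cross above 0.03 m/s or velocity of joint any of slide_long, slide_cross below -0.03 m/s)).
It fails at once if a bystander (square, short block, offcut, sanding block, tub, screwdriver, box, gauge) is moved more than 30 mm (distance of any of try_square, short_block, offcut, sanding_block, glue_tub, screwdriver, screw_box, marking_gauge from where it was at the start of the episode above 0.03 m).
It also fails if it takes over 72 s, if anything falls off the work surface, if the arm or the gripper's body presses on something with over 40 N, if the wrist force passes 120 N, or if a joint passes its speed limit or range.

## Working session

There is one attempt and no reset: what is moved stays moved. The work goes in short steps, Python scripts to look and compute and a tool call to move; the robot and the scene stay as the last step left them, time stands still between calls to the robot, and variables do not carry over. Pictures are saved under pics/ and viewed, at most 10 in all, crops included, and the job is handed in when it is done.

Besides the shell and the picture viewer there is one more tool, called as name(argument=value, ...), one argument or row to a line, values as JSON. play_rows: Moves the arm, as the interface text tells. Its arguments: {"type":"object","properties":{"series":{"type":"array"}},"required":["series"]}

```bash
mkdir -p pics; ls; python3 - <<'E'
from plant import manip
import cv2,json
for n in("scene","side"):
    f=manip.grab_frame(n); cv2.imwrite(f"pics/{n}0.png",f["frame"])
    print(n,f["mtx"].tolist(),f["R"].round(4).tolist(),f["t"].round(4).tolist())
s=manip.state();print(s)
E
```

```text
pics
scene [[497.16902625335706, 0.0, 320.0718188416213], [0.0, 497.16902625335706, 238.52056898306924], [0.0, 0.0, 1.0]] [[0.8324, 0.5542, -0.0006], [0.3152, -0.4744, -0.8219], [-0.4558, 0.6839, -0.5696]] [-0.3978, 0.0265, 1.7009]
side [[532.9540691221483, 0.0, 317.45379974082925], [0.0, 532.9540691221483, 239.98170362072563], [0.0, 0.0, 1.0]] [[-0.8521, -0.5229, 0.0215], [-0.3254, 0.4972, -0.8043], [0.4098, -0.6924, -0.5939]] [0.4088, 0.253, 1.44]
{'time': 0.1, 'joint_pos': array([-1.23601727e+00,  5.33207176e-02,  1.61417337e+00, -3.66872755e-07,
        1.47601991e+00, -1.19055878e-01]), 'joint_vel': array([-0.0007083 , -0.00164115, -0.00198657,  0.00052696,  0.00069726,
        0.00105857]), 'joint_efforts': array([ 5.91662338e-04, -3.94900811e+01, -3.71363211e+01, -2.16911690e-04,
        3.89507521e-03, -6.92554835e-06]), 'tool_pos': array([ 0.27378785, -0.5611997 ,  0.23015748]), 'tool_rot': array([-9.55066891e-04,  9.74364063e-01,  2.24974998e-01, -1.03600059e-04]), 'contact_force': array([ 0.22702518, -0.71696218,  0.06025191]), 'ft_torque': array([ 0.02178448, -0.00374322,  0.02247272]), 'grasp_force': 0.0, 'gripper_width': 0.9937604444256534}
```

View pics/scene0.png

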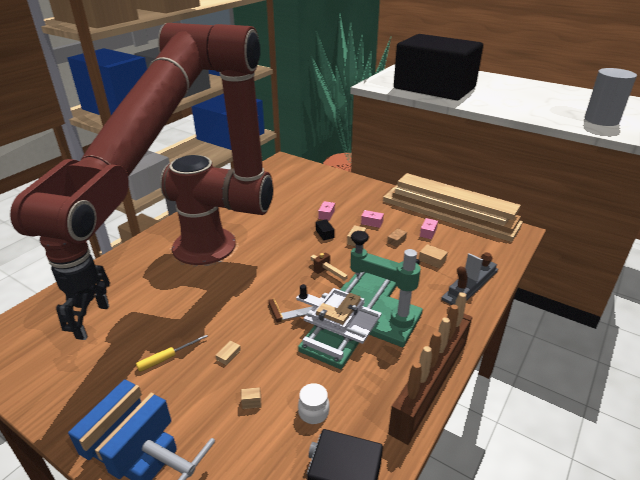

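View pics/side0.png

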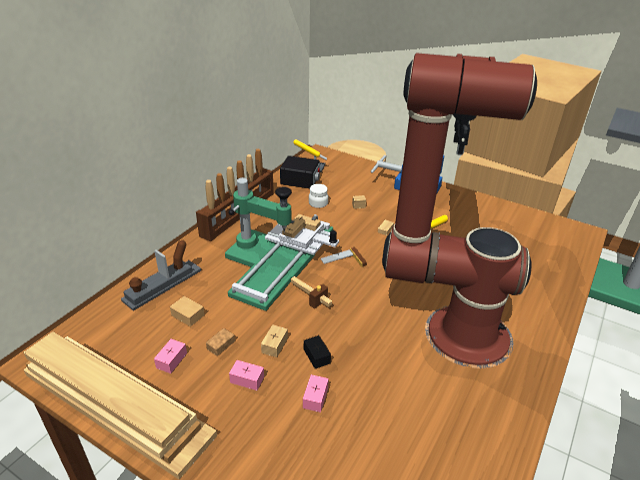

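The scene view shows the stand at (365,300), with the tray near the end towards the robot's right (around (345,310)). In the side view, these could be taken for the tall block:
- pale block with a cross (275,340)
- pink blocks (171,355), (246,374) and (316,392)
- black block (317,351)
- cork (221,342)
- box (187,310)
- offcut (385,227)
- short block (359,202)

I choose (275,340) and will check it in a close crop.

```bash
cat > h.py <<'E'
import numpy as np, cv2
from plant import manip
def onplane(f,uv,z):
    uv=np.atleast_2d(np.array(uv,float)); K,R,t=f["mtx"],f["R"],f["t"]
    d=(R.T@np.linalg.inv(K)@np.c_[uv,np.ones(len(uv))].T).T; C=-R.T@t
    return C+d*((z-C[2])/d[:,2])[:,None]
def proj(f,X):
    p=(f["R"]@np.atleast_2d(X).T).T+f["t"]; p=p@f["mtx"].T; return p[:,:2]/p[:,2:]
E
python3 - <<'E'
from h import *
f=manip.grab_frame("side"); g=f["frame"]
a=cv2.resize(g[310:370,235:345],None,fx=4,fy=4,interpolation=cv2.INTER_CUBIC)
b=cv2.resize(g[165:310,215:365],None,fx=4,fy=4,interpolation=cv2.INTER_CUBIC)
h=np.zeros((600,800,3),np.uint8); 
b=b[:580,:600]; c=np.zeros((600,800,3),np.uint8); c[:b.shape[0],:600]=b
a=cv2.resize(a,(200,109)); c[:109,600:800]=a
cv2.imwrite("pics/crop1.png",c)
print(onplane(f,[[275,337]],.036))
for n,p,z in [("wing corner/gauge",(312,290),.03),("long rail end stop",(248,294),.039),("knob",(333,229),.103),("palm",(283,190),.262)]: print(n,onplane(f,[p],z).round(3))
s=manip.grab_frame("scene"); print(onplane(s,[(304,288)],.103),onplane(s,[(360,234)],.262))
E
```

```text
[[0.41236718 0.31947342 0.036     ]]
wing corner/gauge [[0.432 0.11  0.03 ]]
long rail end stop [[0.568 0.23  0.039]]
knob [[ 0.484 -0.094  0.103]]
palm [[0.591 0.016 0.262]]
[[ 0.4831481  -0.08722467  0.103     ]] [[0.59035238 0.01916821 0.262     ]]
```

View pics/crop1.png

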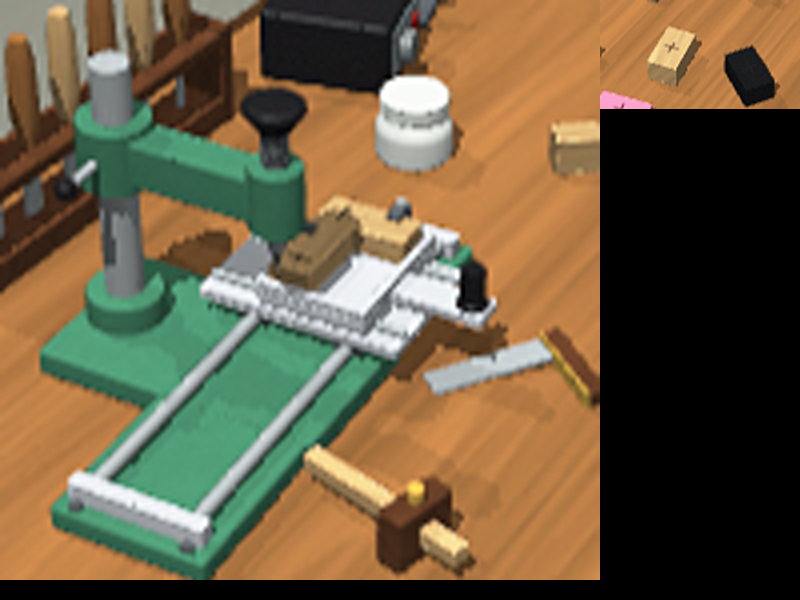

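The crop confirms a pale block with a cross at side (275,337). The tray is at the far (−y) end of the rails and the knob is at (333,229). Next I measure the stand yaw and the block's yaw.

```bash
python3 - <<'E'
from h import *
f=manip.grab_frame("side"); g=f["frame"]
px=lambda c:np.array(c)/4+[214.6,164.6]
for a,b in [((100,475),(255,318)),((205,515),(345,350))]:
    P=onplane(f,[px(a),px(b)],.036); d=P[1]-P[0]; print("rail",P.round(3).tolist(),np.degrees(np.arctan2(-d[1],-d[0])))
P=onplane(f,[px((72,487)),px((208,522))],.039); d=P[0]-P[1];print("stop",P.round(3).tolist(),np.degrees(np.arctan2(d[1],d[0])))
hsv=cv2.cvtColor(g,cv2.COLOR_BGR2HSV); roi=hsv[320:362,255:295]
print(hsv[335,270],hsv[351,268],hsv[355,290])
m=((roi[...,1]<130)&(roi[...,2]>150)).astype(np.uint8)
n,l,st,c=cv2.connectedComponentsWithStats(m); i=1+st[1:,4].argmax()
print(st[i],c[i]+[255,320])
ys,xs=np.where(l==i); r=cv2.approxPolyDP(cv2.convexHull(np.c_[xs+255,ys+320].astype(np.int32)),2,True)[:,0]
print(r.tolist()); Q=onplane(f,r,.036); print(Q.round(4).tolist())
E=np.roll(Q,-1,0)-Q
for e in E: print(np.hypot(*e[:2]).round(4),np.degrees(np.arctan2(e[1],e[0])).round(1))
E
```

```text
rail [[0.618, 0.204, 0.036], [0.632, -0.011, 0.036]] 93.86723079113808
rail [[0.53, 0.198, 0.036], [0.55, -0.015, 0.036]] 95.55189588512926
stop [[0.624, 0.228, 0.039], [0.522, 0.205, 0.039]] 12.413851382160969
[ 18 114 217] [ 17 114 150] [ 15 160 193]
[  6   5  26  31 428] [272.81308411 338.63551402]
[[285, 328], [276, 351], [269, 355], [262, 352], [261, 342], [271, 326]]
[[0.4087, 0.2794, 0.036], [0.3831, 0.3567, 0.036], [0.3902, 0.3766, 0.036], [0.4105, 0.3781, 0.036], [0.4323, 0.3526, 0.036], [0.4436, 0.2933, 0.036]]
0.0814 108.4
0.0212 70.5
0.0204 4.1
0.0336 -49.4
0.0604 -79.2
0.0376 -158.3
```

play_rows(
  series=[
    [[0.014, 0.044, 0.009, 0, 0, 8, 1], [0.014, 0.044, 0.009, 0, 0, 8, 1], [0.014, 0.044, 0.009, 0, 0, 8, 1], [0.014, 0.044, 0.009, 0, 0, 8, 1], [0.014, 0.044, 0.009, 0, 0, 8, 1], [0.014, 0.044, 0.009, 0, 0, 8, 1], [0.014, 0.044, 0.009, 0, 0, 8, 1], [0.014, 0.044, 0.009, 0, 0, 8, 1], [0.014, 0.044, 0.009, 0, 0, 8, 1], [0.014, 0.044, 0.009, 0, 0, 8, 1]],
  ],
)

```text
time: 1.25
tool_pos: [0.4141, -0.1199, 0.3218]
tool_rot: [0.0, 0.6, 0.8, 0.0]
contact_force: [1.0, 0.7, 0.6]
gripper_width: 1.002
grasp_force: 0.0
```

play_rows(
  series=[
    [[0, 0.044, 0, 0, 0, 0, 1], [0, 0.044, 0, 0, 0, 0, 1], [0, 0.044, 0, 0, 0, 0, 1], [0, 0.044, 0, 0, 0, 0, 1], [0, 0.044, 0, 0, 0, 0, 1], [0, 0.044, 0, 0, 0, 0, 1], [0, 0.044, 0, 0, 0, 0, 1], [0, 0.044, 0, 0, 0, 0, 1], [0, 0.044, -0.03, 0, 0, 0, 1], [0, 0.04, -0.03, 0, 0, 0, 1]],
  ],
)

```text
time: 2.25
tool_pos: [0.4143, 0.314, 0.2641]
tool_rot: [0.001, 0.601, 0.799, 0.002]
contact_force: [1.3, -0.6, -0.0]
gripper_width: 1.001
grasp_force: 0.0
```

```bash
python3 - <<'E'
from h import *
f=manip.grab_frame("wrist"); cv2.imwrite("pics/w1.png",f["frame"])
s=manip.state();print(s["time"],s["tool_pos"],s["tool_rot"],s["joint_pos"]);print(proj(f,[.41,.32,.036]),-f["R"].T@f["t"],f["R"].round(2).tolist())
E
```

```text
2.3 [0.41091585 0.31674706 0.2561013 ] [-0.00322137  0.60009767  0.79991715 -0.00222972] [ 0.51096708 -0.2140503   1.82330005  0.00409189  1.53902669  0.22728502]
[[307.98417542 187.72291953]] [0.39107783 0.39458518 0.40614816] [[0.96, 0.28, 0.0], [0.26, -0.91, 0.32], [0.09, -0.31, -0.95]]
```

View pics/w1.png

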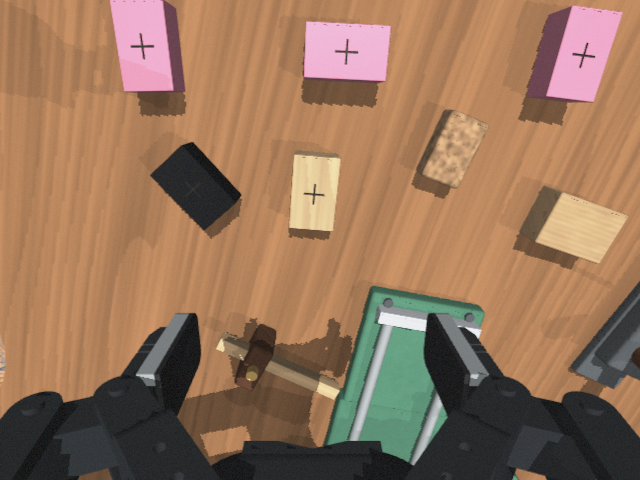

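The wrist view shows the crossed pale block clearly at (315,193). The stand's end is at (380–485, 290–330), with its rails running down.

```bash
python3 - <<'E'
from h import *
f=manip.grab_frame("wrist"); g=f["frame"]; x0,y0=280,140
hsv=cv2.cvtColor(g,cv2.COLOR_BGR2HSV); roi=hsv[y0:245,x0:355]
print(hsv[170,305],hsv[170,270],hsv[235,310])
m=((roi[...,1]<125)&(roi[...,2]>190)).astype(np.uint8)
m=cv2.morphologyEx(m,cv2.MORPH_CLOSE,np.ones((7,7)))
c=max(cv2.findContours(m,0,2)[0],key=cv2.contourArea)[:,0]+[x0,y0]
for z in (.036,):
    Q=onplane(f,c,z)[:,:2]; r=cv2.minAreaRect((Q*1000).astype(np.float32)); print("rect",r,cv2.boxPoints(r).tolist())
ap=cv2.approxPolyDP(c.astype(np.int32),6,True)[:,0]; print(ap.tolist(),onplane(f,ap,.036).round(4)[:,:2].tolist())
print("cross",onplane(f,[[315,193.5]],.036))
# green stand edge line
for n,a,b,z in [("rail",(386,325),(357,437),.036),("rail2",(436,355),(412,460),.036),("edge",(373,292),(330,440),.022),("stop",(380,311),(428,316),.039),("endedge",(376,288),(480,305),.022)]:
    P=onplane(f,[a,b],z); d=P[0]-P[1]; print(n,P.round(3).tolist(),np.degrees(np.arctan2(d[1],d[0])))
E
```

```text
[ 20  84 229] [ 14 130 185] [ 16  99 157]
rect ((411.4956359863281, 319.849853515625), (57.590850830078125, 108.61024475097656), 7.291294097900391) [[376.0409851074219, 370.0613098144531], [389.8251037597656, 262.3293151855469], [446.9502868652344, 269.6383972167969], [433.1661682128906, 377.3703918457031]]
[[354, 140], [346, 164], [299, 160], [295, 220], [280, 221], [280, 244], [290, 244], [292, 233], [338, 236]] [[0.4314, 0.3771], [0.431, 0.3548], [0.3888, 0.3463], [0.4004, 0.2904], [0.3869, 0.2854], [0.3928, 0.2627], [0.4022, 0.2655], [0.4011, 0.2769], [0.4447, 0.2865]]
cross [[0.41153591 0.32053081 0.036     ]]
rail [[0.522, 0.207, 0.036], [0.54, 0.056, 0.036]] 96.74506921398901
rail2 [[0.586, 0.187, 0.036], [0.614, 0.041, 0.036]] 100.83773061255594
edge [[0.501, 0.233, 0.022], [0.516, 0.029, 0.022]] 94.20260868973821
stop [[0.51, 0.222, 0.039], [0.559, 0.23, 0.039]] -170.24839863201103
endedge [[0.503, 0.238, 0.022], [0.615, 0.251, 0.022]] -173.77117406218346
```

```bash
python3 - <<'E'
from h import *
f=manip.grab_frame("wrist"); g=f["frame"]
hsv=cv2.cvtColor(g,cv2.COLOR_BGR2HSV)
def ang(P): d=P[1]-P[0]; return (np.degrees(np.arctan2(d[1],d[0]))+45)%90-45
L=cv2.createLineSegmentDetector().detect(cv2.cvtColor(g,cv2.COLOR_BGR2GRAY))[0][:,0]
for l in L:
    a,b=l[:2],l[2:]; n=np.hypot(*(a-b)); c=(a+b)/2
    if n>20 and 280<c[0]<350 and 145<c[1]<245: P=onplane(f,[a,b],.036); print("blk",l.round(),P[:,:2].round(4).tolist(),ang(P).round(1))
    if n>50 and 320<c[0]<490 and 280<c[1]<450: P=onplane(f,[a,b],.036); print("std",l.round(),P[:,:2].round(3).tolist(),ang(P).round(1))
E
```

```text
blk [294. 230. 338. 233.] [[0.4023, 0.2768], [0.4441, 0.2852]] 11.4
blk [348. 159. 302. 155.] [[0.4314, 0.3555], [0.3899, 0.3472]] 11.3
blk [300. 157. 295. 227.] [[0.3888, 0.3454], [0.4023, 0.2796]] 11.6
std [435. 314. 469. 372.] [[0.567, 0.23], [0.63, 0.173]] -42.0
std [488. 374. 458. 327.] [[0.651, 0.177], [0.596, 0.221]] -39.2
std [390. 330. 356. 439.] [[0.529, 0.198], [0.541, 0.048]] 4.7
blk [339. 232. 347. 160.] [[0.4442, 0.2868], [0.4311, 0.3545]] 11.0
std [424. 297. 487. 309.] [[0.549, 0.244], [0.616, 0.25]] 4.9
std [346. 393. 376. 291.] [[0.51, 0.107], [0.499, 0.237]] 4.7
std [364. 439. 398. 331.] [[0.55, 0.05], [0.537, 0.199]] 4.8
std [380. 294. 349. 403.] [[0.505, 0.234], [0.517, 0.095]] 4.9
std [491. 316. 382. 295.] [[0.624, 0.243], [0.507, 0.234]] 4.6
blk [302. 151. 324. 153.] [[0.3888, 0.3512], [0.4089, 0.3553]] 11.6
```

Block centre is (0.4165, 0.316) with a yaw of 11.3° and a top of 70×43 mm, which matches. Stand yaw is 4.8°. I'm descending now.

play_rows(
  series=[
    [[0.003, 0.001, -0.03, 0, 0, -4.7, 1], [0, 0, -0.04, 0, 0, 0, 1], [0, 0, -0.04, 0, 0, 0, 1], [0, 0, -0.04, 0, 0, 0, 1], [0, 0, -0.03, 0, 0, 0, 1], [0, 0, 0, 0, 0, 0, 1], [0, 0, 0, 0, 0, 0, 1], [0, 0, 0, 0, 0, 0, 1]],
  ],
)

```text
time: 3.2
tool_pos: [0.4191, 0.3133, 0.0864]
tool_rot: [0.001, 0.634, 0.773, 0.002]
contact_force: [0.3, 0.2, 0.2]
gripper_width: 0.997
grasp_force: 0.0
```

```bash
python3 - <<'E'
from h import *
from scipy.spatial.transform import Rotation as Ro
f=manip.grab_frame("wrist"); g=f["frame"]; cv2.imwrite("pics/w2.png",g)
s=manip.state(); q=s["tool_rot"]; M=Ro.from_quat(np.r_[q[1:],q[0]]).as_matrix()
print(s["tool_pos"],M.round(4).tolist())
E
```

```text
[0.41908472 0.31336717 0.08639835] [[-0.1956, 0.9807, 0.0048], [0.9807, 0.1955, 0.0025], [0.0016, 0.0052, -1.0]]
```

View pics/w2.png

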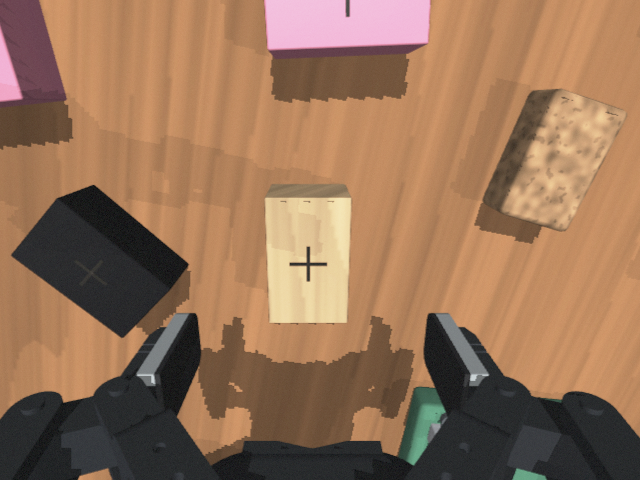

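The block sits square between the fingers: cross at (308,264), top face x 266–350, y 198–322.

```bash
python3 - <<'E'
from h import *
f=manip.grab_frame("wrist")
P=onplane(f,[(266,198),(350,198),(347,322),(270,322),(308,264)],.036);print(P.round(4)[:,:2].tolist(),P[:4].mean(0))
E
```

```text
[[0.3896, 0.3471], [0.4308, 0.3552], [0.445, 0.286], [0.4029, 0.2778], [0.417, 0.3161]] [0.41710312 0.31649957 0.036     ]
```

play_rows(
  series=[
    [[-0.002, 0.003, -0.03, 0, 0, 0, 1], [0, 0, -0.02, 0, 0, 0, 1], [0, 0, -0.014, 0, 0, 0, 1], [0, 0, 0, 0, 0, 0, 1], [0, 0, 0, 0, 0, 0, 0], [0, 0, 0, 0, 0, 0, 0], [0, 0, 0, 0, 0, 0, 0], [0, 0, 0, 0, 0, 0, 0], [0, 0, 0, 0, 0, 0, 0], [0, 0, 0, 0, 0, 0, 0]],
  ],
)

```text
time: 4.3
tool_pos: [0.4163, 0.3163, 0.0209]
tool_rot: [0.001, 0.634, 0.773, 0.001]
contact_force: [-0.3, -0.6, 6.5]
gripper_width: 0.496
grasp_force: 63.4
```

play_rows(
  series=[
    [[0, 0, 0.02, 0, 0, 0, 0], [0, 0, 0.045, 0, 0, 0, 0], [0, 0, 0.045, 0, 0, 0, 0], [0, -0.02, 0.04, 0, 0, -1.5, 0], [0.003, -0.045, 0.01, 0, 0, -1, 0], [0.005, -0.045, 0.01, 0, 0, -1, 0], [0.005, -0.045, 0.01, 0, 0, -1, 0], [0.005, -0.045, 0.01, 0, 0, -1, 0], [0.005, -0.045, 0.01, 0, 0, -1, 0], [0.005, -0.045, 0.01, 0, 0, 0, 0]],
  ],
)

```text
time: 5.3
tool_pos: [0.4425, 0.0239, 0.2293]
tool_rot: [0.0, 0.677, 0.736, 0.0]
contact_force: [1.5, 0.8, -1.3]
gripper_width: 0.497
grasp_force: 62.7
```

play_rows(
  series=[
    [[0.004, -0.045, 0.01, 0, 0, 0, 0], [0, -0.04, 0.01, 0, 0, 0, 0], [0, 0, 0, 0, 0, 0, 0], [0, 0, 0, 0, 0, 0, 0], [0, 0, 0, 0, 0, 0, 0]],
  ],
)

```text
time: 5.8
tool_pos: [0.4466, -0.0585, 0.2484]
tool_rot: [-0.001, 0.677, 0.736, -0.0]
contact_force: [0.4, 0.0, -1.4]
gripper_width: 0.497
grasp_force: 62.7
```

```bash
python3 - <<'E'
from h import *
f=manip.grab_frame("wrist"); cv2.imwrite("pics/w3.png",f["frame"])
s=manip.state();print(s["time"],s["tool_pos"],s["tool_rot"],s["gripper_width"],s["contact_force"])
E
```

```text
5.85 [ 0.44663327 -0.05822213  0.24835424] [-6.63610570e-04  6.76248478e-01  7.36673293e-01 -1.23355099e-04] 0.4964698469640804 [-0.19267444  0.01551465  0.1140018 ]
```

View pics/w3.png

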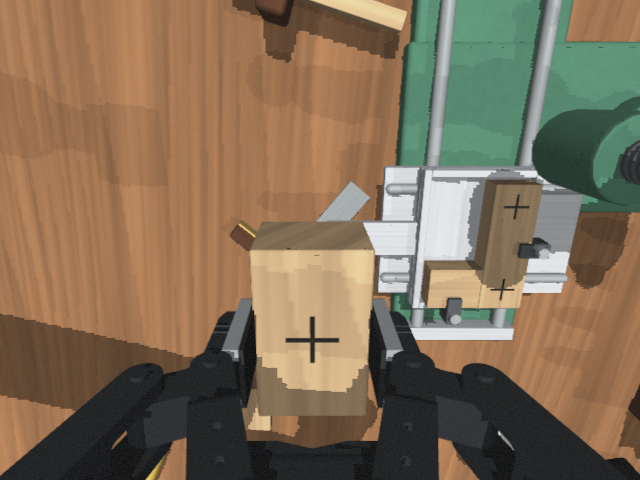

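The wrist view shows the long-arm cross at (516,207), the corner cross at (502,289), and the free gap around (450,215). The block is held level.

```bash
cat >> h.py <<'E'
def Rz(a): a=np.radians(a); return np.array([[np.cos(a),-np.sin(a)],[np.sin(a),np.cos(a)]])
E
python3 - <<'E'
from h import *
f=manip.grab_frame("wrist"); P=onplane(f,[(516,207),(502,289)],.089)[:,:2]
d=P[0]-P[1]; a=np.degrees(np.arctan2(d[1],d[0]))-90; print(P.round(4),np.hypot(*d),a)
for yaw in (4.8,):
    c=P.mean(0)-Rz(yaw)@[.023,-.001]; print("tray",c,"gap",c+Rz(yaw)@[-.0185,.0185],"knob",c+Rz(yaw)@[-.11,0])
# inner wall corners (floor-top plane z .077)
L=cv2.createLineSegmentDetector().detect(cv2.cvtColor(f["frame"],cv2.COLOR_BGR2GRAY))[0][:,0]
for l in L:
    a,b=l[:2],l[2:]; c=(a+b)/2
    if np.hypot(*(a-b))>25 and 400<c[0]<560 and 150<c[1]<330:
        Q=onplane(f,[a,b],.077)[:,:2]; d=Q[1]-Q[0]; print(l.round(),Q.round(4).tolist(),round((np.degrees(np.arctan2(d[1],d[0]))+45)%90-45,1))
# block in hand: top plane
z=manip.state()["tool_pos"][2]+.036-.021
print(onplane(f,[(312,340)],z))
E
```

```text
[[ 0.6063 -0.0388]
 [ 0.6123 -0.1099]] 0.07142785751164743 4.878642430050803
tray [ 0.58629261 -0.07527065] gap [ 0.56630946 -0.05838357] knob [ 0.4766784  -0.08447521]
[547. 259. 519. 258.] [[0.6507, -0.0842], [0.6269, -0.0851]] 2.2
[432. 177. 536. 179.] [[0.5397, -0.0224], [0.6226, -0.0169]] 3.8
[425. 169. 412. 307.] [[0.5333, -0.0172], [0.5434, -0.1396]] 4.7
[419. 306. 424. 256.] [[0.549, -0.138], [0.5453, -0.0902]] 4.5
[521. 292. 559. 292.] [[0.6363, -0.117], [0.6703, -0.1142]] 4.8
[428. 260. 463. 260.] [[0.5496, -0.0939], [0.5796, -0.0915]] 4.5
[462. 308. 498. 308.] [[0.5879, -0.1365], [0.6202, -0.134]] 4.5
[430. 268. 427. 306.] [[0.5528, -0.1009], [0.5561, -0.1371]] 5.1
[417. 167. 386. 167.] [[0.5265, -0.0158], [0.5018, -0.0179]] 4.8
[414. 254. 416. 224.] [[0.5365, -0.0895], [0.5338, -0.0629]] 5.8
[412. 221. 414. 195.] [[0.5302, -0.0599], [0.5281, -0.0388]] 5.7
[483. 328. 451. 328.] [[0.6115, -0.1556], [0.582, -0.158]] 4.6
[481. 270. 432. 270.] [[0.5964, -0.0988], [0.5545, -0.1026]] 5.3
[512. 328. 484. 328.] [[0.6376, -0.1534], [0.6126, -0.1555]] 4.9
[519. 168. 427. 171.] [[0.6
[... 283 characters left out ...]
0.1012]] -41.9
[387. 183. 414. 183.] [[0.5047, -0.0305], [0.5267, -0.0288]] 4.3
[563. 276. 524. 276.] [[0.669, -0.0983], [0.6355, -0.101]] 4.6
[539. 185. 496. 184.] [[0.627, -0.0218], [0.5918, -0.0241]] 3.7
[387. 191. 414. 191.] [[0.5057, -0.0371], [0.5278, -0.0351]] 5.2
[524. 280. 567. 280.] [[0.6365, -0.1051], [0.6735, -0.1023]] 4.3
[569. 195. 541. 194.] [[0.6535, -0.0279], [0.6301, -0.0292]] 3.1
[496. 186. 482. 280.] [[0.5926, -0.0253], [0.5996, -0.1087]] 4.8
[475. 247. 485. 179.] [[0.5872, -0.0784], [0.5826, -0.021]] 4.5
[541. 196. 533. 235.] [[0.6304, -0.0303], [0.6332, -0.0635]] 4.7
[455. 254. 460. 218.] [[0.5711, -0.0866], [0.5688, -0.0546]] 4.1
[[ 0.44688517 -0.05832744  0.26344133]]
```

play_rows(
  series=[
    [[0, 0, 0, 0, 0, -8.57, 0], [0, 0, 0, 0, 0, -8.57, 0], [0, 0, 0, 0, 0, -8.57, 0], [0, 0, 0, 0, 0, -8.57, 0], [0, 0, 0, 0, 0, -8.57, 0], [0, 0, 0, 0, 0, -8.57, 0], [0, 0, 0, 0, 0, -8.57, 0], [0, 0, 0, 0, 0, -8.57, 0], [0, 0, 0, 0, 0, -8.57, 0], [0, 0, 0, 0, 0, -8.57, 0]],
  ],
)

```text
time: 6.9
tool_pos: [0.4469, -0.0581, 0.2487]
tool_rot: [-0.0, 0.997, 0.077, -0.0]
contact_force: [-0.5, -0.0, -0.5]
gripper_width: 0.498
grasp_force: 62.7
```

play_rows(
  series=[
    [[0, 0, 0, 0, 0, -8.57, 0], [0, 0, 0, 0, 0, -8.57, 0], [0, 0, 0, 0, 0, -8.57, 0], [0, 0, 0, 0, 0, -8.57, 0], [0, 0, 0, 0, 0, -8.57, 0], [0, 0, 0, 0, 0, -8.57, 0], [0.01, 0, -0.01, 0, 0, -8.57, 0], [0.015, 0, -0.015, 0, 0, -8.57, 0], [0.015, 0, -0.015, 0, 0, -8.57, 0], [0.015, 0, -0.015, 0, 0, -8.57, 0]],
  ],
)

```text
time: 7.9
tool_pos: [0.5024, -0.0579, 0.1932]
tool_rot: [0.0, 0.784, -0.621, -0.0]
contact_force: [-0.4, -1.1, -0.6]
gripper_width: 0.496
grasp_force: 62.7
```

play_rows(
  series=[
    [[0, 0, 0, 0, 0, -8.57, 0], [0, 0, 0, 0, 0, 0, 0], [0, 0, 0, 0, 0, 0, 0], [0, 0, 0, 0, 0, 0, 0]],
  ],
)

```text
time: 8.3
tool_pos: [0.5021, -0.0589, 0.1946]
tool_rot: [-0.0, 0.737, -0.676, 0.0]
contact_force: [-0.2, -0.5, -0.1]
gripper_width: 0.495
grasp_force: 62.6
```

```bash
python3 - <<'E'
from h import *
f=manip.grab_frame("wrist"); cv2.imwrite("pics/w4.png",f["frame"])
s=manip.state();print(s["time"],s["tool_pos"],s["tool_rot"],s["joint_pos"])
E
```

```text
8.35 [ 0.50208774 -0.05912541  0.19468274] [-2.38545497e-04  7.37009347e-01 -6.75882360e-01  4.47673884e-04] [-2.64526962e-01 -2.14093497e-01  1.92592527e+00  1.22474957e-05
  1.42874642e+00  2.79059040e+00]
```

View pics/w4.png

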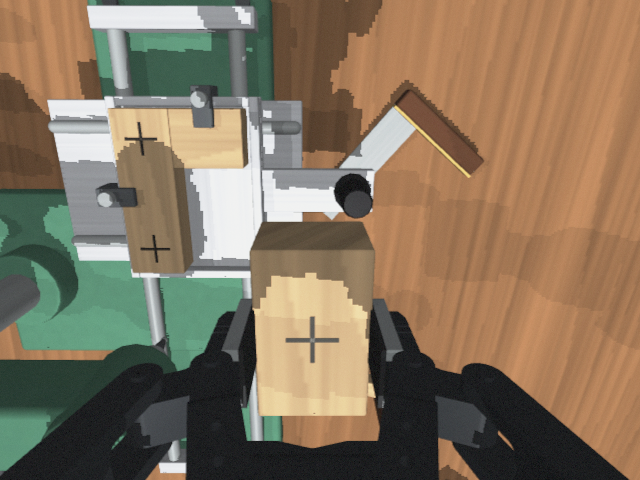

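This view shows the corner cross (140,139), the long-arm cross (155,248), the knob top (357,204), and the free gap at x 185–250, y 168–268.

```bash
python3 - <<'E'
from h import *
f=manip.grab_frame("wrist"); P=onplane(f,[(155,248.5),(140,139)],.089)[:,:2]
d=P[0]-P[1]; a=np.degrees(np.arctan2(d[1],d[0]))-90; print(P.round(4),np.hypot(*d),a)
c=P.mean(0)-Rz(a)@[.023,-.001]; print("tray",c,"gap",c+Rz(a)@[-.0185,.0185],"knob",c+Rz(a)@[-.11,0])
print("knob top",onplane(f,[(357,204)],.103))
print("brk inner edge top (184,168),(190,270); shortarm edge (245,168)",onplane(f,[(182,168),(190,270),(245,168)],.089))
print("rim inside (250,268) z.077",onplane(f,[(250,268)],.077), "floor corner (247,264)",onplane(f,[(247,264)],.067))
g=f["frame"]
print("C",-f["R"].T@f["t"], manip.state()["tool_pos"])
E
```

```text
[[ 0.6064 -0.0393]
 [ 0.6126 -0.1105]] 0.07152949107998634 4.957246114193083
tray [ 0.58652324 -0.07588632] gap [ 0.56649382 -0.05905415] knob [ 0.4769347  -0.08539168]
knob top [[ 0.47715071 -0.08459303  0.103     ]]
brk inner edge top (184,168),(190,270); shortarm edge (245,168) [[ 0.58732565 -0.09491601  0.089     ]
 [ 0.58325287 -0.02553124  0.089     ]
 [ 0.54797456 -0.09828579  0.089     ]]
rim inside (250,268) z.077 [[ 0.5440671  -0.02521205  0.077     ]] floor corner (247,264) [[ 0.54773142 -0.02380938  0.067     ]]
C [ 0.50927365 -0.14013671  0.33671237] [ 0.50205816 -0.05922802  0.19463839]
```

play_rows(
  series=[
    [[0.016, 0, -0.014, 0, 0, 0, 0], [0.016, 0, -0.015, 0, 0, 0, 0], [0.016, 0, -0.015, 0, 0, 0, 0], [0.016, 0, -0.015, 0, 0, 0, 0], [0, 0, -0.005, 0, 0, 0, 0], [0, 0, 0, 0, 0, 0, 0], [0, 0, 0, 0, 0, 0, 0], [0, 0, 0, 0, 0, 0, 0]],
  ],
)

```text
time: 9.2
tool_pos: [0.5661, -0.0595, 0.1313]
tool_rot: [-0.0, 0.736, -0.677, 0.001]
contact_force: [0.2, 0.7, -0.5]
gripper_width: 0.494
grasp_force: 62.6
```

```bash
python3 - <<'E'
from h import *
f=manip.grab_frame("wrist"); cv2.imwrite("pics/w5.png",f["frame"])
s=manip.state();print(s["time"],s["tool_pos"],s["tool_rot"])
E
```

```text
9.25 [ 0.56612296 -0.05955415  0.1313069 ] [-4.22812467e-04  7.36285989e-01 -6.76669886e-01  7.92758269e-04]
```

View pics/w5.png

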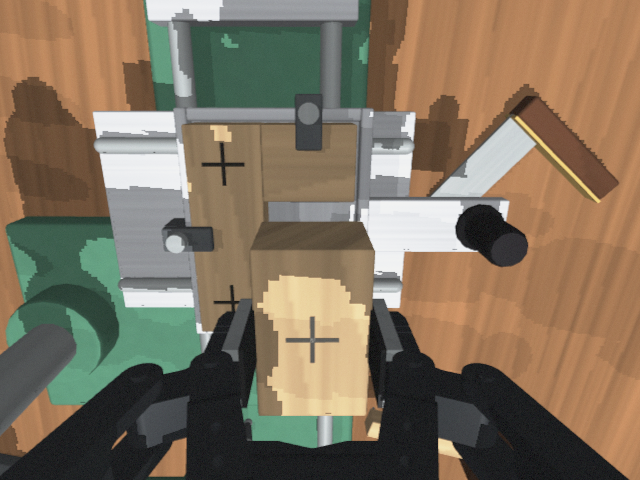

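The corner cross is at (223,163), the long-arm cross at (232,301) and the held block's cross at (312,340). I'm checking the offset with these.

```bash
python3 - <<'E'
from h import *
f=manip.grab_frame("wrist"); P=onplane(f,[(232,301),(223,163)],.089)[:,:2]
d=P[0]-P[1]; a=np.degrees(np.arctan2(d[1],d[0]))-90; print(P.round(4),np.hypot(*d),a)
c=P.mean(0)-Rz(4.9)@[.023,-.001]; print("tray",c,"gap",c+Rz(4.9)@[-.0185,.0185])
print("held", onplane(f,[(312,340)],.1313+.015), "knob",onplane(f,[(508,248)],.103)[:,:2], c+Rz(4.9)@[-.11,0])
E
```

```text
[[ 0.6068 -0.0395]
 [ 0.6123 -0.111 ]] 0.07164814891758946 4.397601554196939
tray [ 0.58657749 -0.0762332 ] gap [ 0.56656489 -0.05938103]
held [[ 0.56625077 -0.05714532  0.1463    ]] knob [[ 0.4780917  -0.08519373]] [ 0.47697951 -0.08562906]
```

play_rows(
  series=[
    [[0, -0.001, -0.01, 0, 0, 0, 0], [0, 0, -0.01, 0, 0, 0, 0], [0, 0, -0.004, 0, 0, 0, 0], [0, 0, -0.003, 0, 0, 0, 0], [0, 0, 0, 0, 0, 0, 0], [0, 0, 0, 0, 0, 0, 0]],
  ],
)

```text
time: 9.9
tool_pos: [0.5661, -0.0604, 0.1031]
tool_rot: [-0.0, 0.736, -0.677, 0.0]
contact_force: [-0.3, 0.7, -1.6]
gripper_width: 0.501
grasp_force: 62.6
```

play_rows(
  series=[
    [[0, 0, -0.004, 0, 0, 0, 0], [0, 0, -0.004, 0, 0, 0, 0], [0, 0, -0.004, 0, 0, 0, 0], [0, 0, -0.002, 0, 0, 0, 0], [0, 0, 0, 0, 0, 0, 0], [0, 0, 0, 0, 0, 0, 0]],
  ],
)

```text
time: 10.5
tool_pos: [0.566, -0.0604, 0.0891]
tool_rot: [0.0, 0.736, -0.677, -0.0]
contact_force: [1.1, -0.0, -0.8]
gripper_width: 0.493
grasp_force: 62.6
```

play_rows(
  series=[
    [[0, 0, 0, 0, 0, 0, 0.7], [0, 0, 0, 0, 0, 0, 0.7], [0, 0, 0, 0, 0, 0, 0.7], [0, 0, 0.03, 0, 0, 0, 0.7], [0, 0, 0.04, 0, 0, 0, 0.7], [-0.02, 0, 0.035, 0, 0, 0, 0.7], [-0.03, 0, 0, 0, 0, 0, 0.7], [0, 0, 0, 0, 0, 0, 0.7], [0, 0, 0, 0, 0, 0, 0.7]],
  ],
)

```text
time: 11.4
tool_pos: [0.5159, -0.0604, 0.1942]
tool_rot: [-0.0, 0.736, -0.677, 0.0]
contact_force: [-0.4, 0.4, -0.3]
gripper_width: 0.706
grasp_force: 0.0
```

```bash
python3 - <<'E'
from h import *
f=manip.grab_frame("wrist"); cv2.imwrite("pics/w6.png",f["frame"])
s=manip.state();print(s["time"],s["tool_pos"],s["tool_rot"])
E
```

```text
11.45 [ 0.5161065  -0.06038742  0.19379991] [-6.24463697e-05  7.36234016e-01 -6.76727027e-01 -2.63803862e-05]
```

View pics/w6.png

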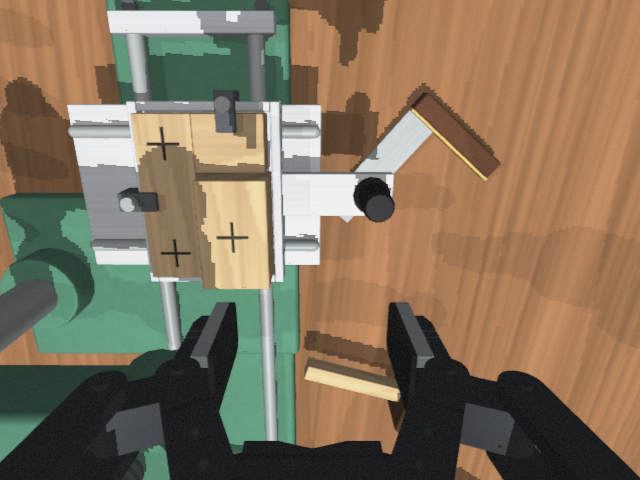

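The block sits in the gap: cross at (232,237), corner cross (163,144), long-arm cross (175,253), knob top (379,208). Next is the plunger axis from the scene and side views, checked against known points.

```bash
python3 - <<'E'
from h import *
f=manip.grab_frame("wrist"); P=onplane(f,[(175,253),(163,144)],.089)[:,:2]; B=onplane(f,[(232,237)],.103)[0,:2]
c=P.mean(0)-Rz(4.9)@[.023,-.001]; print("tray",c,"blk local",Rz(-4.9)@(B-c),"knob",onplane(f,[(379,208)],.103)[0])
kt=np.r_[c+Rz(4.9)@[-.11,0],.103]
rays=[]
for n in ("side","scene"):
    f=manip.grab_frame(n); g=f["frame"]; hsv=cv2.cvtColor(g,cv2.COLOR_BGR2HSV); m=(hsv[...,2]<60).astype(np.uint8)
    for nm,X in (("knob",kt),("palm",[.59,.0175,.255])):
        u,v=proj(f,X)[0]; x0,y0=int(u)-25,int(v)-25
        r=m[y0:y0+50,x0:x0+50]; k,l,st,ce=cv2.connectedComponentsWithStats(r)
        i=min(range(1,k),key=lambda i:np.hypot(*(ce[i]-25))-(st[i,4]>30)*20)
        s=st[i]; print(n,nm,"pred",u.round(1),v.round(1),"blob x",s[0]+x0,s[0]+s[2]+x0,"y",s[1]+y0,s[1]+s[3]+y0,"n",s[4])
        if nm=="palm": 
            cv2.imwrite(f"pics/p_{n}.png",g[y0:y0+50,x0:x0+50])
            for j in range(s[1],s[1]+s[3]): q=np.where(l[j]==i)[0]; print(j+y0,q.min()+x0,q.max()+x0,end="; ")
            print()
E
```

```text
tray [ 0.58648162 -0.07562743] blk local [-0.01860655  0.01876556] knob [ 0.47750362 -0.08461596  0.103     ]
side knob pred 333.5 231.1 blob x 329 337 y 230 243 n 75
side palm pred 283.2 192.5 blob x 275 292 y 187 207 n 161
187 282 285; 188 278 288; 189 276 289; 190 276 290; 191 275 290; 192 275 291; 193 276 290; 194 277 289; 195 278 288; 196 279 288; 197 280 287; 198 280 286; 199 280 286; 200 281 286; 201 281 286; 202 286 286; 203 286 286; 204 284 285; 205 285 285; 206 286 286; 
scene knob pred 302.6 286.7 blob x 299 307 y 285 299 n 86
scene palm pred 359.4 236.5 blob x 351 368 y 231 253 n 227
231 357 361; 232 354 364; 233 353 365; 234 352 366; 235 351 367; 236 351 367; 237 351 367; 238 352 367; 239 352 367; 240 353 366; 241 354 365; 242 355 363; 243 356 363; 244 356 362; 245 356 361; 246 356 361; 247 356 361; 248 356 362; 249 356 361; 250 356 361; 251 355 361; 252 356 361;
```

```bash
python3 - <<'E'
from h import *
from scipy.optimize import fsolve
s=manip.grab_frame("side"); c=manip.grab_frame("scene")
tray=np.array([.58648,-.0758])
for z in (.23,.25):
  for bs,bc in ((0,0),(.7,-.2)):
    us,uc=(282.9+bs,359.1+bc)
    X=fsolve(lambda p:[proj(s,[*p,z])[0,0]-us,proj(c,[*p,z])[0,0]-uc],[.59,.0175])
    print(z,bs,X.round(4),proj(s,[*X,z])[0].round(1),proj(c,[*X,z])[0].round(1),"tray long/cross",(Rz(-4.9)@(tray-X)).round(4)[::-1])
E
```

```text
0.23 0 [0.5836 0.029 ] [282.9 202.4] [359.1 241.4] tray long/cross [-0.1047 -0.0061]
0.23 0.7 [0.5925 0.0125] [283.6 198.9] [358.9 245.5] tray long/cross [-0.0875 -0.0136]
0.25 0 [0.5794 0.0345] [282.9 197.7] [359.1 233.8] tray long/cross [-0.1105 -0.0024]
0.25 0.7 [0.5882 0.0182] [283.6 194.3] [358.9 237.7] tray long/cross [-0.0935 -0.0098]
```

The block is within 0.3 mm of the gap centre. The cameras can't fix the plunger axis well enough. Instead I'll grip the knob and gently run the slides against their end stops, which gives an exact reference.

play_rows(
  series=[
    [[-0.02, -0.0124, -0.01, 0, 0, 0, 0.7], [-0.0189, -0.0124, -0.02, 0, 0, 0, 0.7], [0, 0, -0.03, 0, 0, 0, 0.7], [0, 0, -0.03, 0, 0, 0, 0.7], [0, 0, -0.02, 0, 0, 0, 0.7], [0, 0, -0.01, 0, 0, 0, 0.7], [0, 0, 0, 0, 0, 0, 0.7], [0, 0, 0, 0, 0, 0, 0.7]],
  ],
)

```text
time: 12.5
tool_pos: [0.4778, -0.0854, 0.075]
tool_rot: [-0.0, 0.736, -0.677, 0.001]
contact_force: [-0.9, 0.3, 0.3]
gripper_width: 0.7
grasp_force: 0.0
```

play_rows(
  series=[
    [[0, 0, 0, 0, 0, 0, 0], [0, 0, 0, 0, 0, 0, 0], [0, 0, 0, 0, 0, 0, 0], [0, 0, 0, 0, 0, 0, 0], [0, 0, 0, 0, 0, 0, 0], [0, 0, 0, 0, 0, 0, 0]],
  ],
)

```text
time: 13.1
tool_pos: [0.4778, -0.0854, 0.0754]
tool_rot: [-0.0, 0.736, -0.677, 0.001]
contact_force: [-1.3, -0.4, 5.5]
gripper_width: 0.211
grasp_force: 58.9
```

play_rows(
  series=[
    [[0.0009, -0.01, 0, 0, 0, 0, 0], [0.0009, -0.01, 0, 0, 0, 0, 0], [0.0009, -0.01, 0, 0, 0, 0, 0], [0.0009, -0.01, 0, 0, 0, 0, 0], [0.0003, -0.003, 0, 0, 0, 0, 0], [0.0003, -0.003, 0, 0, 0, 0, 0]],
  ],
)

```text
time: 13.7
tool_pos: [0.4818, -0.1314, 0.0754]
tool_rot: [-0.001, 0.736, -0.677, 0.0]
contact_force: [-2.5, 2.5, 7.9]
gripper_width: 0.213
grasp_force: 59.1
```

play_rows(
  series=[
    [[0.0003, -0.003, 0, 0, 0, 0, 0], [0.0003, -0.003, 0, 0, 0, 0, 0], [0, 0, 0, 0, 0, 0, 0]],
  ],
)

```text
time: 14.0
tool_pos: [0.4825, -0.1377, 0.0754]
tool_rot: [-0.0, 0.736, -0.677, 0.001]
contact_force: [-1.8, 0.5, 6.3]
gripper_width: 0.212
grasp_force: 59.0
```

play_rows(
  series=[
    [[0.0003, -0.003, 0, 0, 0, 0, 0], [0.0003, -0.003, 0, 0, 0, 0, 0], [0, 0, 0, 0, 0, 0, 0]],
  ],
)

```text
time: 14.3
tool_pos: [0.4831, -0.1437, 0.0754]
tool_rot: [-0.0, 0.736, -0.677, 0.001]
contact_force: [-1.6, 0.3, 5.9]
gripper_width: 0.212
grasp_force: 59.0
```

play_rows(
  series=[
    [[0.0003, -0.003, 0, 0, 0, 0, 0], [0, 0, 0, 0, 0, 0, 0]],
  ],
)

```text
time: 14.5
tool_pos: [0.4834, -0.1466, 0.0754]
tool_rot: [-0.0, 0.736, -0.677, 0.001]
contact_force: [-1.8, 1.4, 5.7]
gripper_width: 0.214
grasp_force: 59.0
```

play_rows(
  series=[
    [[0.0003, -0.003, 0, 0, 0, 0, 0], [0, 0, 0, 0, 0, 0, 0]],
  ],
)

```text
time: 14.7
tool_pos: [0.4837, -0.1495, 0.0754]
tool_rot: [-0.0, 0.736, -0.677, 0.001]
contact_force: [-2.9, 0.7, 6.1]
gripper_width: 0.213
grasp_force: 59.0
```

play_rows(
  series=[
    [[0.0003, -0.003, 0, 0, 0, 0, 0], [0, 0, 0, 0, 0, 0, 0]],
  ],
)

```text
time: 14.9
tool_pos: [0.484, -0.1526, 0.0754]
tool_rot: [-0.0, 0.736, -0.677, 0.001]
contact_force: [-1.6, 0.8, 6.8]
gripper_width: 0.211
grasp_force: 59.0
```

play_rows(
  series=[
    [[0.0003, -0.003, 0, 0, 0, 0, 0], [0, 0, 0, 0, 0, 0, 0]],
  ],
)

```text
time: 15.1
tool_pos: [0.484, -0.1529, 0.0753]
tool_rot: [-0.002, 0.736, -0.677, -0.002]
contact_force: [-3.2, 10.5, 10.7]
gripper_width: 0.214
grasp_force: 59.5
```

```bash
python3 - <<'E'
from h import *
f=manip.grab_frame("wrist"); g=f["frame"]; s=manip.grab_frame("side")["frame"]
c=np.zeros((480,800,3),np.uint8); c[:,:480]=g[:,:480]; c[:,480:]=cv2.resize(s[170:250,250:350],(320,256))[0:256,:].repeat(1,0) if 0 else cv2.copyMakeBorder(cv2.resize(s[170:250,250:350],(320,256)),0,224,0,0,0)
cv2.imwrite("pics/w7.png",c); print(manip.state()["contact_force"],manip.state()["tool_pos"])
E
```

```text
[-3.17293541 10.95451434 10.3637338 ] [ 0.48402606 -0.1528689   0.0753226 ]
```

View pics/w7.png

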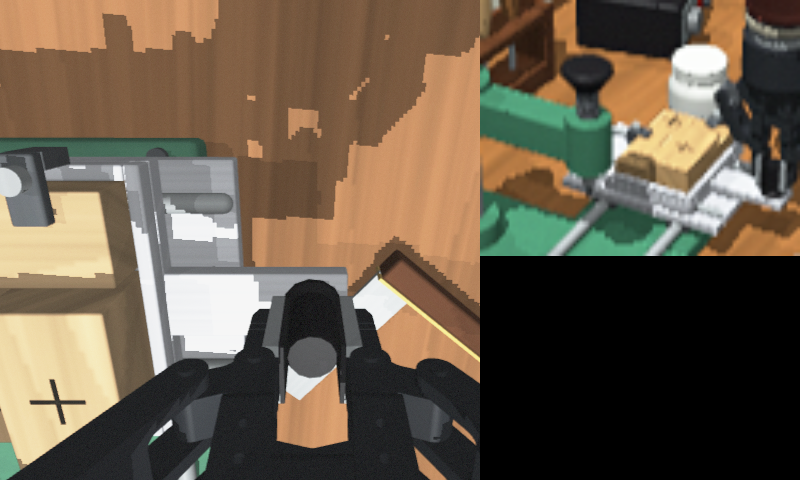

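The left crop shows the fingers on the knob. The side crop shows the tray at the −y end with the block in it. The −0.155 stop was met at TCP y = −0.1528 with 10 N. Next is the −x stop.

play_rows(
  series=[
    [[-0.0002, 0.0025, 0, 0, 0, 0, 0], [-0.004, -0.0003, 0, 0, 0, 0, 0], [-0.004, -0.0003, 0, 0, 0, 0, 0], [-0.004, -0.0003, 0, 0, 0, 0, 0], [-0.003, -0.0003, 0, 0, 0, 0, 0], [0, 0, 0, 0, 0, 0, 0]],
  ],
)

```text
time: 15.8
tool_pos: [0.4689, -0.154, 0.0753]
tool_rot: [-0.001, 0.736, -0.677, 0.001]
contact_force: [-0.7, 2.5, 6.8]
gripper_width: 0.213
grasp_force: 59.4
```

play_rows(
  series=[
    [[-0.003, -0.0003, 0, 0, 0, 0, 0], [0, 0, 0, 0, 0, 0, 0]],
  ],
)

```text
time: 16.0
tool_pos: [0.4661, -0.1543, 0.0754]
tool_rot: [-0.001, 0.736, -0.677, 0.001]
contact_force: [-0.4, 2.3, 7.0]
gripper_width: 0.213
grasp_force: 59.4
```

play_rows(
  series=[
    [[-0.003, -0.0003, 0, 0, 0, 0, 0], [0, 0, 0, 0, 0, 0, 0]],
  ],
)

```text
time: 16.2
tool_pos: [0.4631, -0.1545, 0.0754]
tool_rot: [-0.001, 0.736, -0.677, 0.001]
contact_force: [-0.3, 2.3, 7.4]
gripper_width: 0.21
grasp_force: 59.4
```

play_rows(
  series=[
    [[-0.003, -0.0003, 0, 0, 0, 0, 0], [0, 0, 0, 0, 0, 0, 0]],
  ],
)

```text
time: 16.4
tool_pos: [0.4615, -0.1547, 0.0754]
tool_rot: [-0.002, 0.736, -0.677, 0.002]
contact_force: [7.2, 2.5, 3.0]
gripper_width: 0.213
grasp_force: 59.2
```

play_rows(
  series=[
    [[-0.003, -0.0003, 0, 0, 0, 0, 0], [0, 0, 0, 0, 0, 0, 0]],
  ],
)

```text
time: 16.6
tool_pos: [0.4615, -0.1547, 0.0755]
tool_rot: [-0.005, 0.736, -0.677, 0.005]
contact_force: [20.8, 4.8, -6.8]
gripper_width: 0.212
grasp_force: 59.4
```

Both stops are found: TCP (0.4616, −0.1547) corresponds to cross −0.034 and long −0.155. That puts the stand axis at about (0.591, 0.012), which agrees with vision. I'm moving to the corner-cross position, TCP (0.4562, 0.0375).

play_rows(
  series=[
    [[0.0155, 0.0009, 0, 0, 0, 0, 0], [-0.0018, 0.0213, 0, 0, 0, 0, 0], [-0.0018, 0.0213, 0, 0, 0, 0, 0], [-0.0018, 0.0213, 0, 0, 0, 0, 0], [-0.0018, 0.0213, 0, 0, 0, 0, 0], [-0.0018, 0.0213, 0, 0, 0, 0, 0], [-0.0018, 0.0213, 0, 0, 0, 0, 0], [-0.0018, 0.0213, 0, 0, 0, 0, 0], [-0.0018, 0.0213, 0, 0, 0, 0, 0], [-0.0018, 0.0213, 0, 0, 0, 0, 0]],
  ],
)

```text
time: 17.6
tool_pos: [0.4569, 0.0371, 0.0754]
tool_rot: [-0.0, 0.736, -0.677, 0.002]
contact_force: [2.3, -2.8, 3.8]
gripper_width: 0.209
grasp_force: 62.4
```

play_rows(
  series=[
    [[0, 0, 0, 0, 0, 0, 0], [0, 0, 0, 0, 0, 0, 0], [0, 0, 0, 0, 0, 0, 0]],
  ],
)

```text
time: 17.9
tool_pos: [0.4567, 0.0379, 0.0754]
tool_rot: [-0.001, 0.736, -0.677, 0.001]
contact_force: [0.6, 2.6, 7.5]
gripper_width: 0.211
grasp_force: 62.7
```

play_rows(
  series=[
    [[0, 0, 0, 0, 0, 0, 0.5], [0, 0, 0, 0, 0, 0, 0.5], [0, 0, 0, 0, 0, 0, 0.5], [0, 0, 0.04, 0, 0, 0, 0.5], [0, 0, 0.045, 0, 0, 0, 0.5], [0, 0, 0.045, 0, 0, 0, 0], [0, 0, 0.045, 0, 0, 0, 0], [0, 0, 0.045, 0, 0, 0, 0], [0.044, -0.008, 0, 0, 0, 0, 0], [0.045, -0.009, 0, 0, 0, 0, 0]],
  ],
)

```text
time: 18.9
tool_pos: [0.5465, 0.0203, 0.2978]
tool_rot: [-0.002, 0.736, -0.677, 0.003]
contact_force: [0.6, -0.5, -0.6]
gripper_width: -0.002
grasp_force: 0.0
```

play_rows(
  series=[
    [[0.0453, -0.009, -0.005, 0, 0, 0, 0], [0, 0, -0.01, 0, 0, 0, 0], [0, 0, 0, 0, 0, 0, 0], [0, 0, 0, 0, 0, 0, 0]],
  ],
)

```text
time: 19.3
tool_pos: [0.5892, 0.0116, 0.2786]
tool_rot: [0.0, 0.736, -0.677, -0.001]
contact_force: [-0.0, 0.9, 0.0]
gripper_width: 0.002
grasp_force: 0.0
```

```bash
python3 - <<'E'
from h import *
c=manip.grab_frame("scene"); s=manip.grab_frame("side")
# knob blob check: expected knob (.4567,.0379,z .085..)
for n,f in(("scene",c),("side",s)):
    m=(cv2.cvtColor(f["frame"],cv2.COLOR_BGR2HSV)[...,2]<60).astype(np.uint8)
    u,v=proj(f,[.4567,.0379,.085])[0]; x0,y0=int(u)-15,int(v)-15; r=m[y0:y0+30,x0:x0+30]
    k,l,st,ce=cv2.connectedComponentsWithStats(r); print(n,u.round(1),v.round(1),[(ce[i]+[x0,y0]).round(1).tolist()+[int(st[i,4])] for i in range(1,k) if st[i,4]>20])
print(manip.state()["tool_pos"],manip.state()["gripper_width"],manip.state()["contact_force"])
E
```

```text
scene 321.2 266.5 [[320.5, 264.9, 145]]
side 318.0 258.9 [[317.3, 259.8, 78]]
[0.58947881 0.01169383 0.28034232] -0.0014292681331196048 [-0.14134635 -0.03637799  0.59488087]
```

play_rows(
  series=[
    [[0.0015, 0, -0.015, 0, 0, 0, 0], [0, 0, -0.006, 0, 0, 0, 0], [0, 0, -0.006, 0, 0, 0, 0], [0, 0, -0.006, 0, 0, 0, 0], [0, 0, -0.005, 0, 0, 0, 0], [0, 0, -0.003, 0, 0, 0, 0], [0, 0, 0, 0, 0, 0, 0]],
  ],
)

```text
time: 20.1
tool_pos: [0.5913, 0.0117, 0.2377]
tool_rot: [0.0, 0.736, -0.677, -0.001]
contact_force: [-1.9, 0.9, 4.0]
gripper_width: 0.002
grasp_force: 1.8
```

play_rows(
  series=[
    [[0, 0, -0.002, 0, 0, 0, 0], [0, 0, -0.002, 0, 0, 0, 0], [0, 0, 0, 0, 0, 0, 0]],
  ],
)

```text
time: 20.4
tool_pos: [0.5916, 0.0115, 0.2355]
tool_rot: [-0.0, 0.736, -0.677, 0.0]
contact_force: [-3.5, 1.2, 7.6]
gripper_width: 0.002
grasp_force: 3.8
```

play_rows(
  series=[
    [[0, 0, -0.0015, 0, 0, 0, 0], [0, 0, 0, 0, 0, 0, 0], [0, 0, 0, 0, 0, 0, 0]],
  ],
)

```text
time: 20.7
tool_pos: [0.5917, 0.0115, 0.2355]
tool_rot: [-0.0, 0.736, -0.677, 0.0]
contact_force: [-6.7, 1.2, 12.5]
gripper_width: 0.002
grasp_force: 6.1
```

play_rows(
  series=[
    [[0, 0, 0.015, 0, 0, 0, 0], [0, 0, 0.02, 0, 0, 0, 0], [0, 0, 0.03, 0, 0, 0, 0], [-0.0458, 0.008, 0, 0, 0, 0, 0], [-0.045, 0.009, 0, 0, 0, 0, 0.5], [-0.045, 0.009, 0, 0, 0, 0, 0.5], [0, 0, -0.045, 0, 0, 0, 0.5], [0, 0, -0.045, 0, 0, 0, 0.5], [0, 0, -0.045, 0, 0, 0, 0.5], [0, 0, -0.03, 0, 0, 0, 0.5]],
  ],
)

```text
time: 21.7
tool_pos: [0.4541, 0.0374, 0.1292]
tool_rot: [0.001, 0.736, -0.677, -0.001]
contact_force: [0.8, 0.4, -0.5]
gripper_width: 0.5
grasp_force: 0.0
```

play_rows(
  series=[
    [[0, 0, -0.03, 0, 0, 0, 0.5], [0, 0, -0.02, 0, 0, 0, 0.5], [0, 0, 0, 0, 0, 0, 0.5], [0, 0, 0, 0, 0, 0, 0.5]],
  ],
)

```text
time: 22.1
tool_pos: [0.456, 0.0373, 0.0829]
tool_rot: [0.0, 0.736, -0.677, 0.0]
contact_force: [0.3, 0.2, -0.4]
gripper_width: 0.499
grasp_force: 0.0
```

play_rows(
  series=[
    [[0.0005, 0.0005, -0.006, 0, 0, 0, 0.5], [0, 0, 0, 0, 0, 0, 0.5], [0, 0, 0, 0, 0, 0, 0], [0, 0, 0, 0, 0, 0, 0], [0, 0, 0, 0, 0, 0, 0], [0, 0, 0, 0, 0, 0, 0], [0, 0, 0, 0, 0, 0, 0]],
  ],
)

```text
time: 22.8
tool_pos: [0.4568, 0.038, 0.0776]
tool_rot: [-0.0, 0.736, -0.677, 0.0]
contact_force: [-3.2, -0.4, 5.4]
gripper_width: 0.205
grasp_force: 59.0
```

play_rows(
  series=[
    [[0.0012, -0.014, 0, 0, 0, 0, 0], [0.0012, -0.014, 0, 0, 0, 0, 0], [0.0012, -0.014, 0, 0, 0, 0, 0], [0.0012, -0.014, 0, 0, 0, 0, 0], [0.0012, -0.0155, 0, 0, 0, 0, 0], [0, 0, 0, 0, 0, 0, 0], [0, 0, 0, 0, 0, 0, 0], [0, 0, 0, 0, 0, 0, 0]],
  ],
)

```text
time: 23.6
tool_pos: [0.463, -0.034, 0.0776]
tool_rot: [0.0, 0.736, -0.677, 0.001]
contact_force: [-1.0, -2.4, 5.8]
gripper_width: 0.21
grasp_force: 59.4
```

play_rows(
  series=[
    [[0, 0, 0, 0, 0, 0, 0.5], [0, 0, 0, 0, 0, 0, 0.5], [0, 0, 0, 0, 0, 0, 0.5], [0, 0, 0.04, 0, 0, 0, 0.5], [0, 0, 0.045, 0, 0, 0, 0.5], [0, 0, 0.045, 0, 0, 0, 0], [0, 0, 0.045, 0, 0, 0, 0], [0, 0, 0.04, 0, 0, 0, 0], [0.042, 0.015, 0, 0, 0, 0, 0], [0.043, 0.015, 0, 0, 0, 0, 0]],
  ],
)

```text
time: 24.6
tool_pos: [0.549, -0.0032, 0.295]
tool_rot: [-0.002, 0.736, -0.677, 0.003]
contact_force: [0.3, -0.2, 0.4]
gripper_width: 0.005
grasp_force: 0.0
```

play_rows(
  series=[
    [[0.0435, 0.0158, -0.005, 0, 0, 0, 0], [0, 0, -0.008, 0, 0, 0, 0], [0, 0, 0, 0, 0, 0, 0], [0, 0, 0, 0, 0, 0, 0], [0, 0, 0, 0, 0, 0, 0]],
  ],
)

```text
time: 25.1
tool_pos: [0.5902, 0.012, 0.2797]
tool_rot: [-0.0, 0.736, -0.677, 0.001]
contact_force: [0.3, 0.2, 0.7]
gripper_width: 0.002
grasp_force: 0.0
```

```bash
python3 - <<'E'
from h import *
for n in("scene","side"):
    f=manip.grab_frame(n)
    m=(cv2.cvtColor(f["frame"],cv2.COLOR_BGR2HSV)[...,2]<60).astype(np.uint8)
    u,v=proj(f,[.463,-.034,.085])[0]; x0,y0=int(u)-15,int(v)-15; r=m[y0:y0+30,x0:x0+30]
    k,l,st,ce=cv2.connectedComponentsWithStats(r); print(n,u.round(1),v.round(1),[(ce[i]+[x0,y0]).round(1).tolist()+[int(st[i,4])] for i in range(1,k) if st[i,4]>20])
print(manip.state()["tool_pos"],manip.state()["gripper_width"],manip.state()["contact_force"])
E
```

```text
scene 309.1 280.2 [[318.0, 268.5, 70], [309.4, 280.0, 84]]
side 328.7 245.7 [[328.2, 246.7, 75]]
[0.5904203  0.01192274 0.28005915] 0.004330991373303357 [-0.25946118  0.61564041  0.41608674]
```

play_rows(
  series=[
    [[0.0005, 0, -0.015, 0, 0, 0, 0], [0, 0, -0.006, 0, 0, 0, 0], [0, 0, -0.006, 0, 0, 0, 0], [0, 0, -0.006, 0, 0, 0, 0], [0, 0, -0.005, 0, 0, 0, 0], [0, 0, -0.003, 0, 0, 0, 0], [0, 0, -0.003, 0, 0, 0, 0], [0, 0, -0.002, 0, 0, 0, 0], [0, 0, 0, 0, 0, 0, 0], [0, 0, 0, 0, 0, 0, 0]],
  ],
)

```text
time: 26.2
tool_pos: [0.5911, 0.0121, 0.2355]
tool_rot: [0.0, 0.736, -0.677, 0.0]
contact_force: [-7.6, -0.7, 12.8]
gripper_width: -0.002
grasp_force: 6.2
```

play_rows(
  series=[
    [[0, 0, 0.015, 0, 0, 0, 0], [0, 0, 0.02, 0, 0, 0, 0], [0, 0, 0.03, 0, 0, 0, 0], [-0.043, -0.0155, 0, 0, 0, 0, 0], [-0.043, -0.0155, 0, 0, 0, 0, 0.5], [-0.043, -0.0148, 0, 0, 0, 0, 0.5], [0, 0, -0.04, 0, 0, 0, 0.5], [0, 0, -0.045, 0, 0, 0, 0.5], [0, 0, -0.045, 0, 0, 0, 0.5], [0, 0, -0.03, 0, 0, 0, 0.5]],
  ],
)

```text
time: 27.2
tool_pos: [0.4606, -0.0329, 0.1341]
tool_rot: [0.0, 0.736, -0.677, -0.002]
contact_force: [-0.6, 0.4, 0.4]
gripper_width: 0.499
grasp_force: 0.0
```

play_rows(
  series=[
    [[0, 0, -0.03, 0, 0, 0, 0.5], [0, 0, -0.02, 0, 0, 0, 0.5], [0, 0, 0, 0, 0, 0, 0.5], [0, 0, 0, 0, 0, 0, 0.5], [0, 0, 0, 0, 0, 0, 0.5]],
  ],
)

```text
time: 27.7
tool_pos: [0.4636, -0.0337, 0.0894]
tool_rot: [-0.001, 0.736, -0.677, 0.001]
contact_force: [0.8, 0.1, -0.4]
gripper_width: 0.498
grasp_force: 0.0
```

play_rows(
  series=[
    [[-0.0005, 0, -0.0125, 0, 0, 0, 0.5], [0, 0, 0, 0, 0, 0, 0.5], [0, 0, 0, 0, 0, 0, 0], [0, 0, 0, 0, 0, 0, 0], [0, 0, 0, 0, 0, 0, 0], [0, 0, 0, 0, 0, 0, 0], [0, 0, 0, 0, 0, 0, 0]],
  ],
)

```text
time: 28.4
tool_pos: [0.4621, -0.0335, 0.0755]
tool_rot: [-0.0, 0.736, -0.677, 0.0]
contact_force: [-0.0, 0.9, 1.7]
gripper_width: 0.213
grasp_force: 58.9
```

play_rows(
  series=[
    [[0.0079, 0.0039, 0, 0, 0, 0, 0], [0.0079, 0.0039, 0, 0, 0, 0, 0], [0.0079, 0.0039, 0, 0, 0, 0, 0], [0.0079, 0.0039, 0, 0, 0, 0, 0], [0.0078, 0.0039, 0, 0, 0, 0, 0], [0, 0, 0, 0, 0, 0, 0], [0, 0, 0, 0, 0, 0, 0], [0, 0, 0, 0, 0, 0, 0]],
  ],
)

```text
time: 29.2
tool_pos: [0.5017, -0.0134, 0.0755]
tool_rot: [-0.001, 0.736, -0.677, 0.0]
contact_force: [1.8, 2.1, 3.3]
gripper_width: 0.212
grasp_force: 59.8
```

play_rows(
  series=[
    [[0.0006, -0.0008, 0, 0, 0, 0, 0], [0, 0, 0, 0, 0, 0, 0], [0, 0, 0, 0, 0, 0, 0]],
  ],
)

```text
time: 29.5
tool_pos: [0.5018, -0.0146, 0.0754]
tool_rot: [-0.0, 0.736, -0.677, -0.0]
contact_force: [0.8, 3.0, 4.5]
gripper_width: 0.21
grasp_force: 59.9
```

play_rows(
  series=[
    [[0, 0, 0, 0, 0, 0, 0.5], [0, 0, 0, 0, 0, 0, 0.5], [0, 0, 0, 0, 0, 0, 0.5], [0, 0, 0.04, 0, 0, 0, 0.5], [0, 0, 0.045, 0, 0, 0, 0.4], [0, 0, 0.045, 0, 0, 0, 0], [0, 0, 0.045, 0, 0, 0, 0], [0, 0, 0.04, 0, 0, 0, 0], [0.001, 0.001, 0, 0, 0, 0, 0], [0.043, 0.012, 0, 0, 0, 0, 0]],
  ],
)

```text
time: 30.5
tool_pos: [0.5442, -0.0025, 0.2915]
tool_rot: [-0.0, 0.736, -0.677, 0.001]
contact_force: [0.4, 0.1, 0.9]
gripper_width: 0.0
grasp_force: 0.0
```

play_rows(
  series=[
    [[0.044, 0.0125, -0.005, 0, 0, 0, 0], [0, 0, -0.006, 0, 0, 0, 0], [0, 0, 0, 0, 0, 0, 0], [0, 0, 0, 0, 0, 0, 0], [0, 0, 0, 0, 0, 0, 0]],
  ],
)

```text
time: 31.0
tool_pos: [0.5892, 0.0104, 0.2799]
tool_rot: [-0.0, 0.736, -0.677, 0.001]
contact_force: [0.5, -0.3, 0.5]
gripper_width: -0.001
grasp_force: 0.0
```

```bash
python3 - <<'E'
from h import *
for n in("scene","side"):
    f=manip.grab_frame(n)
    m=(cv2.cvtColor(f["frame"],cv2.COLOR_BGR2HSV)[...,2]<60).astype(np.uint8)
    u,v=proj(f,[.502,-.0145,.085])[0]; x0,y0=int(u)-15,int(v)-15; r=m[y0:y0+30,x0:x0+30]
    k,l,st,ce=cv2.connectedComponentsWithStats(r); print(n,u.round(1),v.round(1),[(ce[i]+[x0,y0]).round(1).tolist()+[int(st[i,4])] for i in range(1,k) if st[i,4]>20])
print(manip.state()["tool_pos"],manip.state()["gripper_width"],manip.state()["contact_force"])
E
```

```text
scene 324.3 281.4 [[318.4, 268.9, 62], [324.3, 281.0, 82]]
side 314.3 244.7 [[313.6, 245.5, 73]]
[0.58938185 0.0104243  0.28032747] 0.0017204459208364593 [ 0.32996147 -0.05286034 -0.29439445]
```

play_rows(
  series=[
    [[0.0015, 0.0015, -0.015, 0, 0, 0, 0], [0, 0, -0.006, 0, 0, 0, 0], [0, 0, -0.005, 0, 0, 0, 0], [0, 0, -0.004, 0, 0, 0, 0], [0, 0, -0.002, 0, 0, 0, 0], [0, 0, -0.001, 0, 0, 0, 0], [0, 0, 0, 0, 0, 0, 0], [0, 0, 0, 0, 0, 0, 0]],
  ],
)

```text
time: 31.9
tool_pos: [0.5912, 0.0122, 0.249]
tool_rot: [-0.0, 0.736, -0.677, 0.0]
contact_force: [-6.6, 0.2, 10.8]
gripper_width: -0.003
grasp_force: 5.7
```

play_rows(
  series=[
    [[0, 0, 0, 0, 0, 0, 0], [0, 0, 0, 0, 0, 0, 0], [0, 0, 0.01, 0, 0, 0, 0], [0, 0, 0.02, 0, 0, 0, 0], [0, 0, 0.03, 0, 0, 0, 0], [-0.03, 0, 0.03, 0, 0, 0, 0], [-0.04, 0, 0, 0, 0, 0, 0], [-0.04, 0, 0, 0, 0, 0, 0], [0, 0, 0, 0, 0, 0, 0], [0, 0, 0, 0, 0, 0, 0]],
  ],
)

```text
time: 32.9
tool_pos: [0.4809, 0.0122, 0.3361]
tool_rot: [-0.0, 0.736, -0.677, 0.0]
contact_force: [0.1, -0.4, 0.3]
gripper_width: 0.003
grasp_force: 0.0
```

```bash
python3 - <<'E'
from h import *
f=manip.grab_frame("side"); m=(cv2.cvtColor(f["frame"],cv2.COLOR_BGR2HSV)[...,2]<60).astype(np.uint8)
r=m[180:203,268:300]; print("palm rows",[(j+180,int(r[j].sum())) for j in range(23)])
s=manip.state(); print(s["time"],s["tool_pos"],s["contact_force"]); print(manip.job_done())
E
```

```text
palm rows [(180, 25), (181, 24), (182, 24), (183, 23), (184, 21), (185, 15), (186, 8), (187, 8), (188, 15), (189, 17), (190, 17), (191, 19), (192, 22), (193, 20), (194, 16), (195, 14), (196, 11), (197, 8), (198, 7), (199, 7), (200, 6), (201, 4), (202, 1)]
32.95 [0.48145081 0.01214491 0.3360568 ] [-0.1664925   0.51728441 -0.01958717]
the job is handed in; nothing more can be done
None
```

I packed the block in the gap, pressed all three crosses in order at 11–13 N, saw the plunger come back up, and handed the job in at 33 s; no verdict came back and the pricks' positions on the crosses weren't checked by camera.

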